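Stand the charged cells in the store case and fold its lid stay

ROBOT

A 6-joint arm with a two-finger parallel gripper is mounted at the origin on a cart in front of the work surface, level with it; the furniture and walls round the work are solid. World frame = base frame: x ahead of the robot, y to its left, z up, the work surface at z = 0. Lengths are in m, angles in degrees, forces in N, time in s.
With the tool pointing down it reaches from about 0.35 to 0.875 m from the base axis. Payload 4.2 kg.
Tool frame: the origin (TCP) lies on the front face of the gripper's body, between the roots of the fingers; the fingertips stand finger_overhang ahead of it and the grasp point (between the pads) lies 51 mm ahead of it (finger_overhang is the distance from the TCP to the fingertips, in m); z points along the fingers, y is the line along which they close (so a half turn about z gives the same grasp; the last joint's range is limited). The gripper opens to 87 mm and grips with 3 to 60 N. Pads are 19 mm wide; open, the fingers measure 117 mm over their backs; the gripper's body (75 mm by 190 mm) begins 51 mm behind the grasp point.
Start: joints at [79.733, 22.042, 0.453, 0, -68.411, -14.817], TCP at [0.265, 0.566, 0.292] pointing down, gripper open.
Joint ranges: [-179.83, 179.83], [-69.29, 118.12], [-61.27, 80.66], [-181.25, 117.63], [-171.15, -9.14], [-177.46, 177.46]. Speed limits (degrees/s): [159.86, 159.86, 180, 180, 180, 180].

INTERFACE

Orientations are given as a 3x3 rotation matrix whose columns are the frame's x, y, z axes.
In Python, from station import sense, capture, camera_model, finish_job, finger_overhang gives the robot as it stands. The module is installed in compiled form; this text tells all that it offers.
- The arm moves only by the tool jog_arm, never from a script. Its argument "rows" is a list that holds one entry, the list of rows, each a list of 4 numbers: the shift along the tool's x, y, z in m, then the turn about the tool's z in rad. A call has 1 to 20 rows; each row shifts and turns the commanded pose from where the row before left it, along the tool's axes as they then stand; what a row does not reach is not made up. A row lasts 1/8 s, in which the tool goes at most 62.5 mm and 10.7 degrees, less where a joint would pass 70% of its speed; a pose out of reach is approached as far as the arm can. A call is refused whole if a number of a shift passes 0.0625 or a number of a turn 0.188, either way. A call with a gripper value outside its range is refused whole. "claw" is the opening, from 0 (shut) to 1 (fully open), set as the call begins (left out, the last holds). The fingers move at their own pace and stop on an object; the grip force is fixed at half the most. Time passes only in rows, so rows that do not move let the fingers close. It gives the time, the measured TCP pose, the force, the opening and the grip force at its end, in the units of the state.
- sense(): the state, without advancing time (a new reading comes with each control period).
- capture(name): name is "scene" or "side" or "wrist"; returns the picture (400x640x3 uint8, red, green, blue); there is no depth.
- camera_model(name): a dict with "fovy" (degrees; the focal length in pixels is half the picture's height over the tangent of half this angle, whatever the lens; pixels are square), "cx", "cy" (the principal point, pixels), "eye" and "rotation" of the camera in the world. Camera axes: x right, y down, z forward; pixel columns grow to the right and rows downward; lengths in m; the calibration is good to about 2 mm. A picture is of the moment at which its call begins: read the wrist's pose just before it. camera_model takes no time and is no camera call; for the wrist camera it gives the pose at the moment of the call.
- finish_job(): hands the job in; it is judged then, once.
The state is a dict: "time_s": time; "joints": joint angles; "joint_velocities": joint speeds; "effort": joint torques, N m; "tcp_pos": TCP position; "ee_rot": TCP orientation; "wrist_force": force on the tool from outside, world axes, zero at the start; "moment": the same for the moment, N m; "gripper_width": opening from 0.0 (shut) to 1.0 (fully open); "gripper_force": force on a finger pad.
Only numpy, scipy, OpenCV 4.12 (cv2) and the standard library are available. Lean on these libraries where they do the work, as an engineer would, in place of code of your own. Each camera call takes 0.05 s, during which the arm holds its last target. There are 200 camera calls.

TASK

Put the charged cells away: raise the lid of the aluminium store case until its folding stay snaps past straight and holds the lid up by itself, then take every cell from the grey charging tray and stand each one upright in a cup of its own in the black rack inside the case, with the lid still locked open. Then release the stay at its knee (this lifts the lid a little as the knee passes straight), fold it and let the lid down until it is fully shut; leave the tape roll, the glue bottle and the solder spool where they are.

Things in the scene. Friction and masses are not known exactly. Their poses are not given: they have to be found in the camera images.
- case: Fixed aluminium store case, 150 mm deep (x), 280 wide (y), rim 90 high, walls and floor 6. Origin: centre of its underside; x points to its rear, away from the robot at yaw 0, y to its left, z up. Lid hinge on the rear top edge (x = 75, z = 90); folding stay outside the right (-y) wall. Inside, along y, a black rack 36 deep, 222 wide, top 42 mm above the table, with four square cups.
- cup_0 (a point): Centre of the floor of rack cup 0 (12 mm above the table). Cups are square, 25.5 mm wide, 30 mm deep, open at the top (42 mm above the table), chamfered; all on the line x = -30 mm in the case frame at y = -85 mm. Axes as the case. All cups are empty at the start.
- cup_1 (a point): Centre of the floor of rack cup 1 (12 mm above the table). Cups are square, 25.5 mm wide, 30 mm deep, open at the top (42 mm above the table), chamfered; all on the line x = -30 mm in the case frame at y = -25 mm. Axes as the case. All cups are empty at the start.
- cup_2 (a point): Centre of the floor of rack cup 2 (12 mm above the table). Cups are square, 25.5 mm wide, 30 mm deep, open at the top (42 mm above the table), chamfered; all on the line x = -30 mm in the case frame at y = 35 mm. Axes as the case. All cups are empty at the start.
- cup_3 (a point): Centre of the floor of rack cup 3 (12 mm above the table). Cups are square, 25.5 mm wide, 30 mm deep, open at the top (42 mm above the table), chamfered; all on the line x = -30 mm in the case frame at y = 95 mm. Axes as the case. All cups are empty at the start.
- lid (a joint): Angle of the lid in rad: 0 shut, grows as its front edge rises; 1.501 is the most, where the stay is straight; it rests at about 1.447 on the locked stay. The lid weighs about 0.5 kg and its hinge is damped: let go, unlocked, it sinks shut by itself in about two seconds.
- knee (a joint): Angle of the stay's knee in rad: 0 folded (lid shut), 2.773 links straight, 3.192 at its stop = locked past straight. A weak spring drives it to the stop once it is near straight (from about 2.35 on); below about 1.95 the lid's weight folds it. Pressing the lid cannot unlock it: the knee itself must be moved back through straight.
- lid_handle (a point): Middle of the lid's handle, a round steel bar 12 mm thick along the case's y, clear length 90 mm, 36 mm in front of the lid's front edge, 186 mm from the hinge line. 94 mm above the table in front of the case when shut, about 275 mm above it when locked open. Turns with the lid. Mind the shelf beam above the rear of the case: world x = 0.685 m, underside at z = 0.575 m.
- lid_hinge (a point): Middle of the lid's hinge line (along the case's y), at the rear rim, 90 mm above the table.
- knee_bar (a point): Grip point on the knee's thumb bar, 12 mm thick, along the case's y, right (-y) of the case (y = -188); thick part from 28 mm inward to 24 mm outward of this point. Circles at radius 79.1 mm in the case's x-z plane about x = -25, z = 65 mm (case frame). Shut: at x = -103, z = 79. Locked: about x = 34, z = 118; to fold, it goes up and forward over the top, then down in front.
- tray_center (a point): Centre (half-way up) of the loose grey charging tray, 132 x 132 x 38 mm, 0.7 kg, on the table. Four square pockets 20.5 mm wide and 30 mm deep at x = +-32, y = +-32 mm in its frame, floor 8 mm above the table, each with a standing cell or empty. If the tray has been knocked, a cell may lean up to about 4 degrees in its pocket.
- cell_0_center (a point): Centre of a cylindrical battery cell, 18.4 mm diameter, 65 mm long, 46 g, standing on end in a tray pocket at the start (centre 40.5 mm above the table, top 73 mm); z along its axis. May be absent.
- cell_1_center (a point): Centre of a cylindrical battery cell, 18.4 mm diameter, 65 mm long, 46 g, standing on end in a tray pocket at the start (centre 40.5 mm above the table, top 73 mm); z along its axis. May be absent.
- cell_2_center (a point): Centre of a cylindrical battery cell, 18.4 mm diameter, 65 mm long, 46 g, standing on end in a tray pocket at the start (centre 40.5 mm above the table, top 73 mm); z along its axis. May be absent.
- cell_3_center (a point): Centre of a cylindrical battery cell, 18.4 mm diameter, 65 mm long, 46 g, standing on end in a tray pocket at the start (centre 40.5 mm above the table, top 73 mm); z along its axis. May be absent.
- tape_blue: Bystander: roll of tape lying flat, 90 mm across, 24 mm high; origin: centre of its underside.
- glue_bottle: Bystander: small bottle with a nozzle, 35 mm across, 108 mm tall; origin: centre of its underside.
- solder_spool: Bystander: spool 53 mm across, 40 mm high, standing; origin: centre of its underside.
Things that resemble listed ones, but are neither listed nor needed, are in the scene too. Leave any orange or turquoise look-alike of the part that bears cell_2_center alone.

How it is judged (in metres and radians):
On the way, in this order (a step that is already met when the one before it is completed fails the run):
1. the lid is up and stands by itself on its stay, which is locked past straight; the robot has let go of it (value of joint knee above 3.05 rad and value of joint lid above 1.37 rad and contact force between anything else and lid below 0.3 N and velocity of joint lid between -0.05 and 0.05 rad/s), for 0.5 s.
2. every cell stands upright in a cup of the rack, let go, while the lid is still locked open (value of joint knee above 3.05 rad and value of joint lid above 1.37 rad and x of cell_0_center in the frame of case between -0.042 and -0.018 m and y of cell_0_center in the frame of case between -0.1 and 0.11 m and z of cell_0_center in the frame of case between 0.038 and 0.051 m and angle between each of cell_0_center, cell_1_center, cell_2_center, cell_3_center's own z axis and vertical below 0.3 rad and x of cell_1_center in the frame of case between -0.042 and -0.018 m and y of cell_1_center in the frame of case between -0.1 and 0.11 m and z of cell_1_center in the frame of case between 0.038 and 0.051 m and x of cell_2_center in the frame of case between -0.042 and -0.018 m and y of cell_2_center in the frame of case between -0.1 and 0.11 m and z of cell_2_center in the frame of case between 0.038 and 0.051 m and x of cell_3_center in the frame of case between -0.042 and -0.018 m and y of cell_3_center in the frame of case between -0.1 and 0.11 m and z of cell_3_center in the frame of case between 0.038 and 0.051 m and contact force between the fingers and cell_0 below 0.3 N and contact force between the fingers and cell_1 below 0.3 N and contact force between the fingers and cell_2 below 0.3 N and contact force between the fingers and cell_3 below 0.3 N), for 0.3 s.
At the end, for the whole second after the job is handed in: The lid is shut (under 0.03 rad) with the stay folded, and every cell stands upright (within 0.3 rad) on the floor of a rack cup, at rest (value of joint lid below 0.03 rad and value of joint knee below 0.3 rad and x of cell_0_center in the frame of case between -0.042 and -0.018 m and y of cell_0_center in the frame of case between -0.1 and 0.11 m and z of cell_0_center in the frame of case between 0.038 and 0.051 m and angle between each of cell_0_center, cell_1_center, cell_2_center, cell_3_center's own z axis and vertical below 0.3 rad and x of cell_1_center in the frame of case between -0.042 and -0.018 m and y of cell_1_center in the frame of case between -0.1 and 0.11 m and z of cell_1_center in the frame of case between 0.038 and 0.051 m and x of cell_2_center in the frame of case between -0.042 and -0.018 m and y of cell_2_center in the frame of case between -0.1 and 0.11 m and z of cell_2_center in the frame of case between 0.038 and 0.051 m and x of cell_3_center in the frame of case between -0.042 and -0.018 m and y of cell_3_center in the frame of case between -0.1 and 0.11 m and z of cell_3_center in the frame of case between 0.038 and 0.051 m and linear speed of each of cell_0, cell_1, cell_2, cell_3 below 0.02 m/s); the robot touches nothing.
It fails at once if the tape roll, the glue bottle or the solder spool is moved more than 3 cm (distance of any of tape_blue, glue_bottle, solder_spool from where it was at the start of the episode above 0.03 m).
Of cell_0, cell_1, cell_2, cell_3 only 3 to 4 are there at a start; the rules pass over those that are not, and their reading is None.
At some moment in a run one of tray may be knocked a few centimetres aside while the robot is not near it.
It also fails if it takes over 192 s, if anything falls off the work surface, if the arm or the gripper's body presses on something with over 40 N, if the wrist force passes 120 N, or if a joint passes its speed limit or range.

## Working session

There is one attempt and no reset: what is moved stays moved. The work goes in short steps, Python scripts to look and compute and a tool call to move; the robot and the scene stay as the last step left them, time stands still between calls to the robot, and variables do not carry over. Pictures are saved under pics/ and viewed, at most 14 in all, crops included, and the job is handed in when it is done.

Besides the shell and the picture viewer there is one more tool, called after "Call:" as name(argument=value, ...), one argument or row to a line, values as JSON. jog_arm: Moves the arm, as the interface text tells. Its arguments: {"type":"object","properties":{"rows":{"type":"array"},"claw":{"type":"number"}},"required":["rows"]}

```bash
mkdir -p pics; python3 - <<'E'
from station import *
import cv2
s=sense();print(s['time_s'],s['tcp_pos'],s['ee_rot'],finger_overhang,s['gripper_width'])
for n in ['scene','side','wrist']:
    m=camera_model(n);print(n,m)
    cv2.imwrite(f'pics/{n}0.png',cv2.cvtColor(capture(n),cv2.COLOR_RGB2BGR))
E
```

```text
0.0 [0.26474313 0.56564771 0.291188  ] [[ 9.05622544e-01 -4.24083879e-01 -8.19515453e-04]
 [-4.24084658e-01 -9.05620346e-01 -1.99776370e-03]
 [ 1.05049511e-04  2.15676377e-03 -9.99997669e-01]] 0.0697 0.9972781084639298
scene {'fovy': 51.950837354039166, 'cx': 324.0778989406117, 'cy': 197.11977980355005, 'eye': array([-0.23220947,  0.75795249,  0.53557677]), 'rotation': array([[-0.67200711, -0.30177225,  0.67626914],
       [-0.74054023,  0.27066986, -0.61509186],
       [ 0.00257198, -0.91415061, -0.40536656]])}
side {'fovy': 49.87042471430015, 'cx': 316.5359544983033, 'cy': 196.19071604372948, 'eye': array([-0.03835301,  1.01531844,  0.95934298]), 'rotation': array([[-0.851363  , -0.30962525,  0.42345394],
       [-0.52434164,  0.52645998, -0.6692576 ],
       [-0.01571249, -0.7918157 , -0.61055796]])}
wrist {'fovy': 65.89686023528749, 'cx': 318.3143781000638, 'cy': 198.77904685638683, 'eye': array([0.33060077, 0.53595493, 0.38430981]), 'rotation': array([[-0.42403794, -0.87361526, -0.23872203],
       [-0.9056416 ,  0.40969904,  0.10936175],
       [ 0.00226409,  0.26257013, -0.96491025]])}
```

View pics/scene0.png

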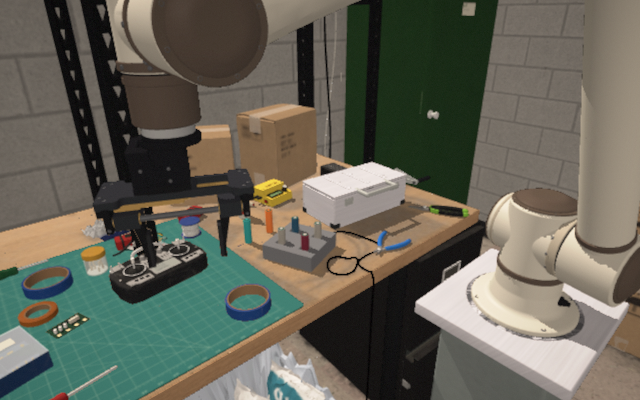

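View pics/side0.png

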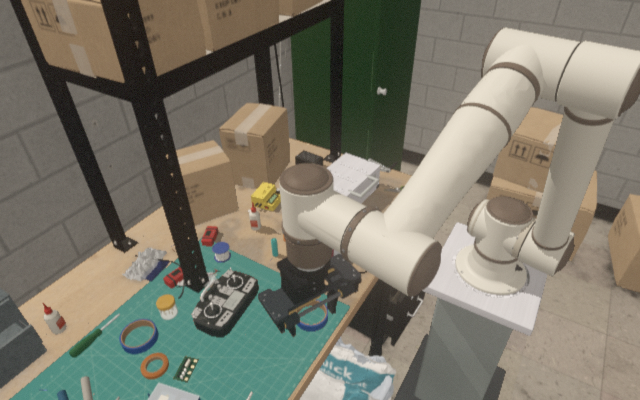

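Scene: tray at about (300,245) with standing cells; case at (355,195) with lid handle facing the robot; orange (269,220) and turquoise (247,230) look-alikes stand behind the tray. Now a close crop.

```bash
cat > h.py <<'E'
import numpy as np, cv2
from station import *
def K(m):
    f=200/np.tan(np.radians(m['fovy']/2)); return f
def back(m,u,v,z):
    d=m['rotation']@np.array([(u-m['cx'])/K(m),(v-m['cy'])/K(m),1.]); t=(z-m['eye'][2])/d[2]
    return m['eye']+t*d
def proj(m,P):
    p=(np.atleast_2d(P)-m['eye'])@m['rotation']; return p[:,:2]/p[:,2:]*K(m)+[m['cx'],m['cy']]
def crop(src,out,x0,x1,y0,y1,s):
    im=cv2.imread(src) if isinstance(src,str) else cv2.cvtColor(src,cv2.COLOR_RGB2BGR)
    cv2.imwrite(out,cv2.resize(im[y0:y1,x0:x1],None,fx=s,fy=s,interpolation=cv2.INTER_CUBIC))
E
python3 -c "
from h import *
crop('pics/scene0.png','pics/c1.png',230,430,140,280,4)"
```

```text
(no output)
```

View pics/c1.png

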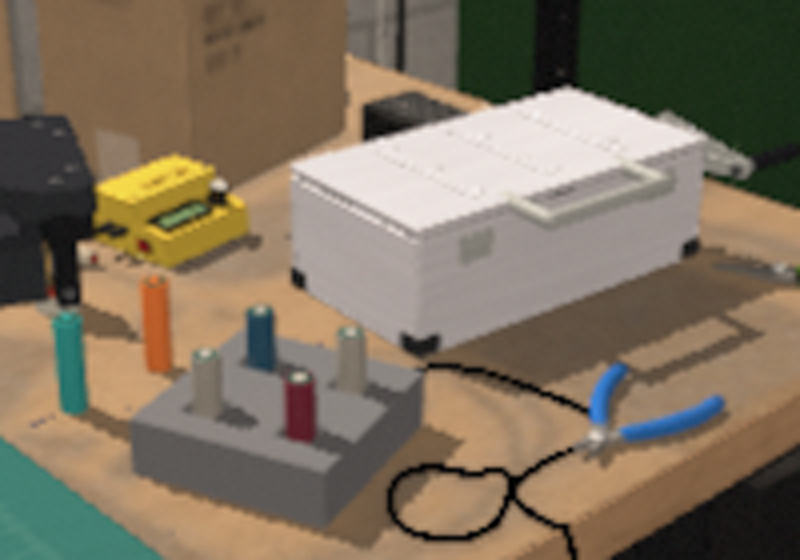

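The crop shows four cells standing in the tray: tops at about tan (281,228), navy (295,217), red (305,234) and tan (317.5,223). The orange (269,210) and turquoise (247,219) ones stand on the table outside the tray, so those are the look-alikes. The yellow charger is also separate. The case's left front bottom corner is near (335,227), and the handle runs from (363,194) to (397,186).

```bash
python3 - <<'E'
from h import *
m=camera_model('scene')
f=lambda u,v,z:print(np.round(back(m,u/4+230,v/4+140,z)*1000,0))
print('bottom FL,RL,FR');[f(*p,.0) for p in [(420,354),(298,287),(700,255)]]
print('lid top FL RL RR FR');[f(*p,.094) for p in [(418,240),(292,172),(570,88),(705,142)]]
print('handle');[f(*p,.094) for p in [(537,213),(655,185)]]
print('cells top');[f(*p,.073) for p in [(206,352),(260,308),(301,374),(350,329)]]
print('tray top');[f(*p,.038) for p in [(133,425),(245,333),(424,374),(327,470)]]
E
```

```text
bottom FL,RL,FR
[484.  66.   0.]
[621.  61.   0.]
[ 456. -208.    0.]
lid top FL RL RR FR
[473.  80.  94.]
[619.  66.  94.]
[ 609. -222.   94.]
[ 458. -205.   94.]
handle
[451. -11.  94.]
[ 429. -110.   94.]
cells top
[473. 253.  73.]
[497. 193.  73.]
[415. 228.  73.]
[438. 170.  73.]
tray top
[482. 301.  38.]
[530. 180.  38.]
[412. 131.  38.]
[369. 248.  38.]
```

Call:
jog_arm(
  rows=[
    [[0.031, 0.035, 0, 0], [0.031, 0.035, 0, 0], [0.031, 0.035, 0, 0], [0.031, 0.035, 0, 0], [0.031, 0.035, 0, 0], [0.031, 0.035, 0, 0], [0.031, 0.035, 0, 0], [0.031, 0.035, 0, 0], [0.031, 0.035, 0, 0], [0.031, 0.035, 0, 0], [0.031, 0.035, 0, 0], [0.031, 0.035, 0, 0], [0.031, 0.035, 0, 0], [0.031, 0.035, 0, 0]],
  ],
)

```text
time_s: 1.9
tcp_pos: [0.4504, -0.0633, 0.2922]
ee_rot: [[0.906, -0.424, 0.0], [-0.424, -0.906, 0.0], [0.0, -0.0, -1.0]]
wrist_force: [0.6, 0.7, 0.2]
gripper_width: 1.0
gripper_force: 0.0
```

Call:
jog_arm(
  rows=[
    [[0, 0, 0, 0.172], [0, 0, 0, 0.172], [0, 0, 0, 0.172], [0, 0, 0, 0.172], [0, 0, 0, 0.172], [0, 0, 0, 0.172], [0, 0, 0, 0.172], [0, 0, 0, 0]],
  ],
)

```text
time_s: 2.9
tcp_pos: [0.4501, -0.0618, 0.2921]
ee_rot: [[-0.069, -0.998, -0.0], [-0.998, 0.069, 0.0], [0.0, 0.0, -1.0]]
wrist_force: [0.1, -0.1, 0.4]
gripper_width: 1.005
gripper_force: 0.0
```

```bash
python3 - <<'E'
from h import *
s=sense();print(s['time_s'],s['tcp_pos'],s['ee_rot'],s['joints'],s['wrist_force'])
m=camera_model('wrist');print(m)
im=capture('wrist');np.save('m1.npy',m,allow_pickle=True);crop(im,'pics/w1.png',0,640,0,400,1.25)
E
```

```text
2.9 [ 0.45007682 -0.06175733  0.29206101] [[-6.90315702e-02 -9.97614369e-01 -4.61457666e-04]
 [-9.97614476e-01  6.90315635e-02  3.04550158e-05]
 [ 1.47278270e-06  4.62459205e-04 -9.99999893e-01]] [ 1.27774092e+01  5.18282554e+00 -2.22530004e+01 -8.50393906e-03
 -6.25895732e+01 -1.67318584e+01] [ 0.11380311 -0.1215762   0.37572666]
{'fovy': 65.89686023528749, 'cx': 318.3143781000638, 'cy': 198.77904685638683, 'eye': array([ 0.44610862, -0.13272038,  0.38509129]), 'rotation': array([[-0.9976195 ,  0.06681239,  0.0170716 ],
       [ 0.06895112,  0.96272775,  0.26153588],
       [ 0.00103854,  0.2620904 , -0.96504277]])}
```

View pics/w1.png

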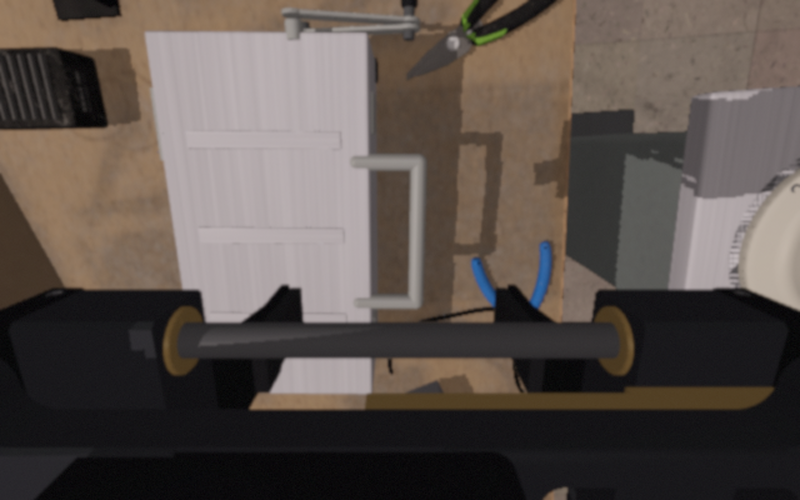

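Wrist view (800 px wide): lid front edge is at column about 372, the handle bar runs from (418,160) to (416,300), and the stay and black thumb bar are at (410,0–25).

```bash
python3 - <<'E'
from h import *
m=np.load('m1.npy',allow_pickle=True).item()
for u,v,z in [(418,158,.094),(416,302,.094),(372,35,.096),(372,388,.096),(147,33,.096),(410,10,.079)]:
    print(u,v,np.round(back(m,u/1.25,v/1.25,z)*1000,1))
E
```

```text
418 158 [ 431.8 -121.6   94. ]
416 302 [439.7  -7.8  94. ]
372 35 [ 458.4 -204.6   96. ]
372 388 [482.1  68.3  96. ]
147 33 [ 609.5 -216.2   96. ]
410 10 [ 431.  -222.8   79. ]
```

Call:
jog_arm(
  rows=[
    [[0.004, 0.014, 0.02, -0.011], [0, 0, 0.03, 0], [0, 0, 0.03, 0], [0, 0, 0, 0], [0, 0, 0, 0], [0, 0, 0, 0]],
  ],
  claw=0.28,
)

```text
time_s: 3.7
tcp_pos: [0.4368, -0.0646, 0.2135]
ee_rot: [[-0.059, -0.998, 0.003], [-0.998, 0.059, 0.0], [-0.001, -0.003, -1.0]]
wrist_force: [-0.6, 0.9, -0.3]
gripper_width: 0.402
gripper_force: 0.0
```

```bash
python3 - <<'E'
from h import *
s=sense();print(s['time_s'],s['tcp_pos'],s['gripper_width'])
m=camera_model('wrist');np.save('m2.npy',m,allow_pickle=True)
crop(capture('wrist'),'pics/w2.png',100,640,0,400,1.4)
print(proj(m,[s['tcp_pos']+[0,0,-.051],s['tcp_pos']+[0,0,-.07]]))
E
```

```text
3.7 [ 0.43681779 -0.06460343  0.21353393] 0.401605713210523
[[320.22172407 259.11954401]
 [320.09594826 244.082816  ]]
```

View pics/w2.png

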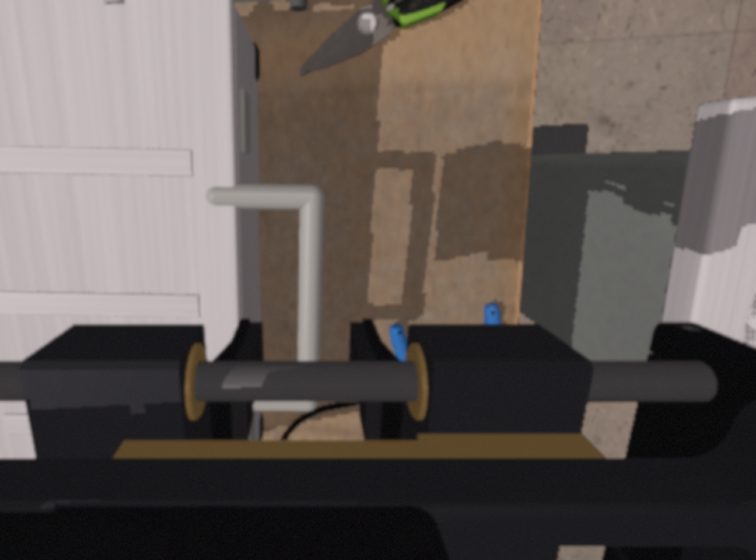

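The bar (centreline (308,375) in the crop) is centred between the fingers. Descending on it.

Call:
jog_arm(
  rows=[
    [[0, 0, 0, 0.02], [0, 0, 0, 0], [0, 0, 0, 0], [0, 0, 0, 0], [0, 0, 0.022, 0], [0, 0, 0.022, 0], [0, 0, 0.022, 0], [0, 0, 0, 0]],
  ],
)

```text
time_s: 4.75
tcp_pos: [0.4351, -0.0649, 0.145]
ee_rot: [[-0.08, -0.997, -0.004], [-0.997, 0.08, -0.001], [0.001, 0.004, -1.0]]
wrist_force: [0.5, 0.4, 0.1]
gripper_width: 0.284
gripper_force: 0.0
```

Call:
jog_arm(
  rows=[
    [[0, 0, 0, 0], [0, 0, 0, 0], [0, 0, 0, 0], [0, 0, 0, 0], [0, 0, 0, 0], [0, 0, 0, 0]],
  ],
  claw=0,
)

```text
time_s: 5.5
tcp_pos: [0.4354, -0.0647, 0.1469]
ee_rot: [[-0.08, -0.997, -0.001], [-0.997, 0.08, 0.0], [-0.0, 0.001, -1.0]]
wrist_force: [-4.2, 1.6, 5.9]
gripper_width: 0.119
gripper_force: 30.0
```

```bash
python3 - <<'E'
import numpy as np
a=np.append(np.arange(0,19)*0.075,[1.41,1.44,1.46,1.475,1.49])+.0215
x=-.186*np.cos(a);z=.186*np.sin(a)
print([[0,round(-dx,4),round(-dz,4),0] for dx,dz in zip(np.diff(np.round(x,4)),np.diff(np.round(z,4)))])
E
```

```text
[[0, np.float64(-0.0009), np.float64(-0.0139), 0], [0, np.float64(-0.0018), np.float64(-0.0138), 0], [0, np.float64(-0.0029), np.float64(-0.0137), 0], [0, np.float64(-0.0039), np.float64(-0.0134), 0], [0, np.float64(-0.0049), np.float64(-0.013), 0], [0, np.float64(-0.0059), np.float64(-0.0127), 0], [0, np.float64(-0.0068), np.float64(-0.0122), 0], [0, np.float64(-0.0077), np.float64(-0.0116), 0], [0, np.float64(-0.0085), np.float64(-0.011), 0], [0, np.float64(-0.0094), np.float64(-0.0104), 0], [0, np.float64(-0.0101), np.float64(-0.0096), 0], [0, np.float64(-0.0107), np.float64(-0.0089), 0], [0, np.float64(-0.0115), np.float64(-0.008), 0], [0, np.float64(-0.0119), np.float64(-0.0071), 0], [0, np.float64(-0.0125), np.float64(-0.0062), 0], [0, np.float64(-0.0129), np.float64(-0.0053), 0], [0, np.float64(-0.0133), np.float64(-0.0042), 0], [0, np.float64(-0.0136), np.float64(-0.0033), 0], [0, np.float64(-0.011), np.float64(-0.0019), 0], [0, np.float64(-0.0055), np.float64(-0.0007), 0], [0, np.float64(-0.0037), np.float64(-0.0004), 0], [0, np.float64(-0.0028), np.float64(-0.0002), 0], [0, np.float64(-0.0028), np.float64(-0.0002), 0]]
```

Call:
jog_arm(
  rows=[
    [[0, -0.0009, -0.0139, 0], [0, -0.0018, -0.0138, 0], [0, -0.0029, -0.0137, 0], [0, -0.0039, -0.0134, 0], [0, -0.0049, -0.013, 0], [0, -0.0059, -0.0127, 0], [0, -0.0068, -0.0122, 0], [0, -0.0077, -0.0116, 0], [0, -0.0085, -0.011, 0]],
  ],
)

```text
time_s: 6.62
tcp_pos: [0.4751, -0.0679, 0.2606]
ee_rot: [[-0.081, -0.997, -0.012], [-0.997, 0.081, 0.001], [-0.0, 0.012, -1.0]]
wrist_force: [-12.1, 6.1, 3.9]
gripper_width: 0.124
gripper_force: 30.0
```

Call:
jog_arm(
  rows=[
    [[0, -0.0094, -0.0104, 0], [0, -0.0101, -0.0096, 0], [0, -0.0107, -0.0089, 0], [0, -0.0115, -0.008, 0], [0, -0.0119, -0.0071, 0], [0, -0.0125, -0.0062, 0], [0, -0.0129, -0.0053, 0], [0, -0.0133, -0.0042, 0], [0, 0, 0, 0]],
  ],
)

```text
time_s: 7.75
tcp_pos: [0.5728, -0.0756, 0.3248]
ee_rot: [[-0.079, -0.997, 0.006], [-0.997, 0.079, -0.001], [0.0, -0.006, -1.0]]
wrist_force: [-2.7, 2.7, 9.3]
gripper_width: 0.128
gripper_force: 30.0
```

Call:
jog_arm(
  rows=[
    [[0, -0.0136, -0.0033, 0], [0, -0.011, -0.0019, 0], [0, -0.0055, -0.0007, 0], [0, 0, 0, 0], [0, -0.0037, -0.0004, 0], [0, 0, 0, 0]],
  ],
)

```text
time_s: 8.5
tcp_pos: [0.606, -0.0781, 0.3296]
ee_rot: [[-0.079, -0.997, 0.005], [-0.997, 0.079, -0.0], [-0.0, -0.005, -1.0]]
wrist_force: [-1.3, 2.0, 4.8]
gripper_width: 0.128
gripper_force: 30.0
```

Call:
jog_arm(
  rows=[
    [[0, -0.003, -0.0002, 0], [0, 0, 0, 0], [0, -0.0025, 0, 0], [0, 0, 0, 0], [0, 0, 0, 0]],
  ],
)

```text
time_s: 9.12
tcp_pos: [0.6107, -0.0785, 0.3297]
ee_rot: [[-0.079, -0.997, 0.003], [-0.997, 0.079, -0.0], [-0.0, -0.003, -1.0]]
wrist_force: [-3.0, 3.8, 5.8]
gripper_width: 0.127
gripper_force: 30.0
```

Call:
jog_arm(
  rows=[
    [[0, -0.002, 0, 0], [0, 0, 0, 0], [0, -0.002, 0, 0], [0, 0, 0, 0], [0, 0, 0, 0]],
  ],
)

```text
time_s: 9.75
tcp_pos: [0.6127, -0.0787, 0.3297]
ee_rot: [[-0.079, -0.997, -0.003], [-0.997, 0.079, 0.0], [0.0, 0.003, -1.0]]
wrist_force: [-9.0, 3.9, 9.7]
gripper_width: 0.127
gripper_force: 30.0
```

```bash
python3 - <<'E'
from h import *
crop(capture('scene'),'pics/s2.png',260,460,80,230,4)
E
```

```text
(no output)
```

View pics/s2.png

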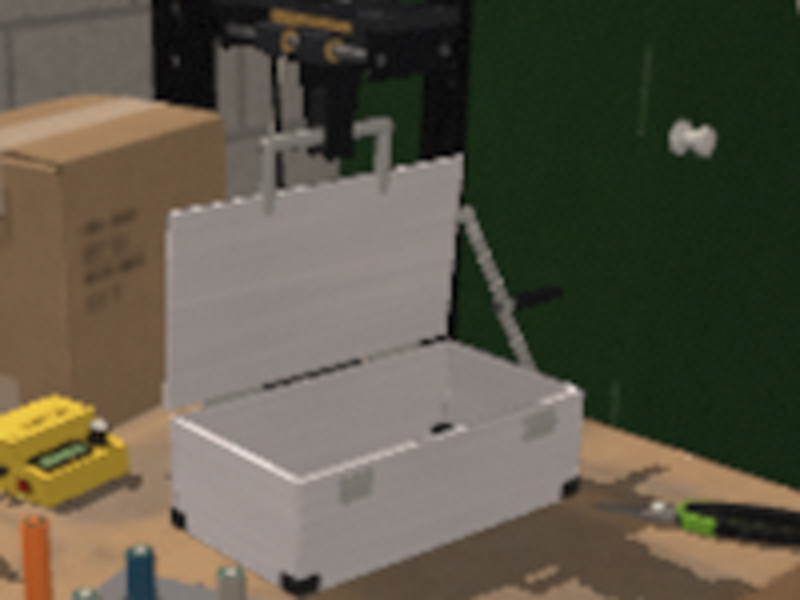

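The lid is near vertical and the stay looks about straight, with its knee at (510,300). Backing off slowly to feel whether the lock holds.

Call:
jog_arm(
  rows=[
    [[0, 0, 0, 0], [0, 0, 0, 0], [0, 0.003, 0, 0], [0, 0.003, 0.0002, 0], [0, 0.003, 0.0004, 0], [0, 0.001, 0, 0], [0, 0, 0, 0], [0, 0, 0, 0]],
  ],
)

```text
time_s: 10.8
tcp_pos: [0.6053, -0.0781, 0.3293]
ee_rot: [[-0.079, -0.997, 0.005], [-0.997, 0.079, -0.0], [-0.0, -0.005, -1.0]]
wrist_force: [-1.5, 2.5, 5.4]
gripper_width: 0.127
gripper_force: 30.0
```

Call:
jog_arm(
  rows=[
    [[0, 0.002, 0, 0], [0, 0.002, 0.0004, 0], [0, 0, 0, 0], [0, 0, 0, 0]],
  ],
)

```text
time_s: 11.3
tcp_pos: [0.6016, -0.0778, 0.329]
ee_rot: [[-0.079, -0.997, 0.005], [-0.997, 0.079, -0.0], [-0.0, -0.005, -1.0]]
wrist_force: [-2.1, 1.7, 5.8]
gripper_width: 0.126
gripper_force: 30.0
```

Call:
jog_arm(
  rows=[
    [[0, 0.002, 0.0003, 0], [0, 0.002, 0.0004, 0], [0, 0, 0, 0], [0, 0, 0, 0]],
  ],
)

```text
time_s: 11.8
tcp_pos: [0.5992, -0.0776, 0.3288]
ee_rot: [[-0.079, -0.997, 0.01], [-0.997, 0.079, -0.001], [-0.0, -0.01, -1.0]]
wrist_force: [4.0, 1.1, 5.5]
gripper_width: 0.126
gripper_force: 30.0
```

```bash
python3 - <<'E'
from h import *
im=capture('scene')
crop(im,'pics/s3.png',350,420,105,190,7)
E
```

```text
(no output)
```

View pics/s3.png

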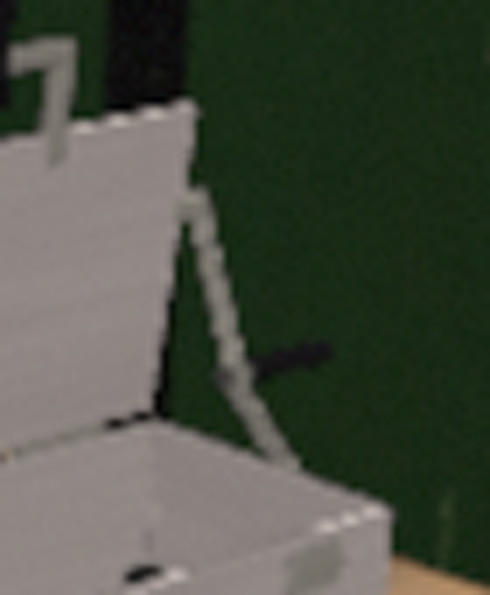

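The knee sits bent back past straight, at (235,375) in the crop, and the lid pushes back with 4 N, so the stay is locked. Releasing.

Call:
jog_arm(
  rows=[
    [[0, -0.002, 0, 0], [0, 0, 0, 0], [0, 0, 0, 0], [0, 0, 0, 0], [0, 0, 0, 0], [0, 0, -0.015, 0], [0, 0, -0.02, 0], [0, 0.01, -0.015, 0], [0, 0.04, 0, 0], [0, 0.04, 0, 0], [0, 0.04, 0, 0]],
  ],
  claw=0.46,
)

```text
time_s: 13.22
tcp_pos: [0.467, -0.0674, 0.3768]
ee_rot: [[-0.08, -0.997, 0.001], [-0.997, 0.08, 0.0], [-0.0, -0.001, -1.0]]
wrist_force: [0.0, -0.5, 0.2]
gripper_width: 0.463
gripper_force: 0.0
```

Call:
jog_arm(
  rows=[
    [[-0.0395, 0.003, 0, 0], [-0.0395, 0.003, 0, 0], [-0.0395, 0.003, 0, 0], [-0.0395, 0.003, 0, 0], [-0.0395, 0.003, 0, 0], [-0.0395, 0.003, 0, 0], [-0.0395, 0.003, 0, 0], [0, 0, 0, 0.1745], [0, 0, 0, 0.1745], [0, 0, 0, 0.1745], [0, 0, 0, 0.1745], [0, 0, 0, 0.1745], [0, 0, 0, 0.1745], [0, 0, 0, 0.1745], [0, 0, 0, 0.1745], [0, 0, 0, 0.1745], [-0.021, 0.002, 0.025, 0], [-0.021, 0.002, 0.025, 0], [-0.021, 0.002, 0.025, 0], [0, 0, 0, 0]],
  ],
)

```text
time_s: 15.72
tcp_pos: [0.5329, 0.2103, 0.2992]
ee_rot: [[-0.997, 0.081, -0.004], [0.081, 0.997, -0.002], [0.004, -0.003, -1.0]]
wrist_force: [-0.7, -0.5, 0.6]
gripper_width: 0.463
gripper_force: 0.0
```

```bash
python3 - <<'E'
from h import *
s=sense();print(s['time_s'],s['tcp_pos'],s['ee_rot'][:,:2],s['joints'])
m=camera_model('wrist');np.save('m3.npy',m,allow_pickle=True)
crop(capture('wrist'),'pics/w3.png',0,640,0,400,1.25)
E
```

```text
15.725 [0.53292346 0.21025489 0.29924222] [[-0.99671787  0.08085752]
 [ 0.08086759  0.99672181]
 [ 0.00373171 -0.00277535]] [ 3.77158120e+01  1.67992883e+01 -6.27538641e+00 -2.87854458e-02
 -6.71904648e+01 -1.32342764e+02]
```

View pics/w3.png

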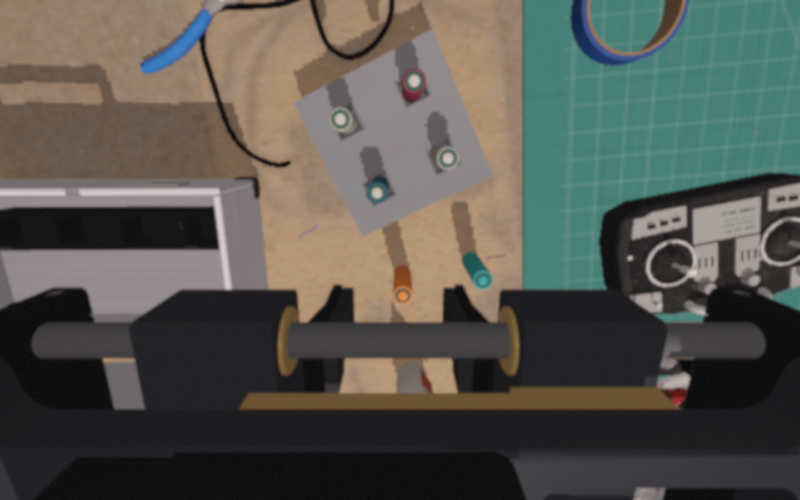

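Four cell tops at (341,120), (414,82), (377,193) and (448,158) in the 800 px wide picture. The orange (402,295) and turquoise (482,280) cells are outside the tray. The case's front-left corner is at about (252,182).

```bash
cat >> h.py <<'E'
def cells(im,m,z=.073):
    """bright terminal-disc centres near given z"""
    return None
O=np.array([.546,-.074]);yw=np.radians(-4.6)
R=np.array([[np.cos(yw),-np.sin(yw)],[np.sin(yw),np.cos(yw)]])
def c2w(x,y): return O+R@np.array([x,y])
E
sed -i '/^def cells/,/return None/d' h.py
python3 - <<'E'
from h import *
m=np.load('m3.npy',allow_pickle=True).item()
for n,u,v in [('tan1',341,120),('red',414,82),('navy',377,193),('tan2',448,158)]: print(n,back(m,u/1.25,v/1.25,.073)*1000)
print('corner',back(m,252/1.25,180/1.25,.090),c2w(-.075,.14))
print('wall inner FL',proj(m,[*c2w(-.069,.134),.09])*1.25,'rack corner FL',proj(m,[*c2w(-.048,.111),.042])*1.25, proj(m,[*c2w(-.012,.111),.042])*1.25,'cups',[proj(m,[*c2w(-.03,y),.042])*1.25 for y in (-.025,.035,.095)])
print('cups w',[c2w(-.03,y) for y in (-.085,-.025,.035,.095)])
crop(capture('wrist'),'pics/w4.png',0,230,120,260,3.4)
E
```

```text
tan1 [439.89702534 172.678859    73.        ]
red [416.85217711 231.93366304  73.        ]
navy [499.24608121 195.52045375  73.        ]
tan2 [475.83707704 255.28011143  73.        ]
corner [0.47949719 0.10090653 0.09      ] [0.48246943 0.07156396]
wall inner FL [[208.7992016  194.62579982]] rack corner FL [[211.60205437 211.1111298 ]] [[216.38637074 248.97610119]] cups [array([[ 68.19600048, 230.28433866]]), array([[132.49260664, 230.286266  ]]), array([[196.85204182, 230.28819523]])]
cups w [array([ 0.50927973, -0.15632024]), array([ 0.51409166, -0.0965135 ]), array([ 0.5189036 , -0.03670677]), array([0.52371553, 0.02309996])]
```

View pics/w4.png

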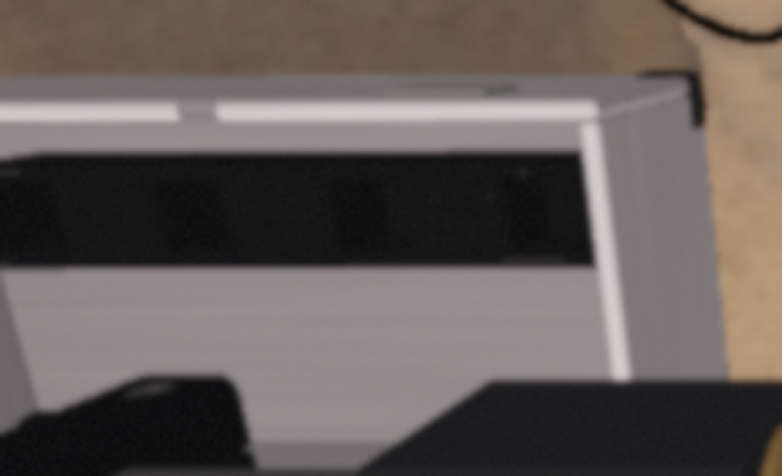

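```bash
python3 - <<'E'
from h import *
m=np.load('m3.npy',allow_pickle=True).item()
w2c=lambda p:R.T@(p[:2]-O)*1000
for n,u,v,z in [('outerFL',603,100,.09),('innerFL',585,122,.09),('rackFL',580,153,.042),('rackRL',592,266,.042),('rackFmid',200,153,.042),('rackRmid',100,266,.042),('rimfront',100,101,.09)]:
    p=back(m,u/3.4,120+v/3.4,z);print(n,p*1000,w2c(p))
E
```

```text
outerFL [482.7454643   76.40053917  90.        ] [-75.11274662 144.84313503]
innerFL [488.5403491   69.97443665  90.        ] [-68.82116133 138.90247529]
rackFL [502.74781809  42.9051058   42.        ] [-52.48852511 113.05976178]
rackRL [541.89854203  39.02243835  42.        ] [-13.15252465 112.32944682]
rackFmid [492.44913008 -84.85094938  42.        ] [-52.50814159 -15.11071932]
rackRmid [ 528.23076478 -131.21018753   42.        ] [-13.12380285 -58.45098011]
rimfront [471.38794925 -67.7766777   90.        ] [-74.87082002   0.21947001]
```

Call:
jog_arm(
  rows=[
    [[0.016, -0.009, 0.03, 0], [0.0164, -0.0085, 0.03, 0], [0, 0, 0.03, 0], [0, 0, 0.03, 0], [0, 0, 0.03, 0], [0, 0, 0.02, 0], [0, 0, 0.016, 0], [0, 0, 0, 0]],
  ],
)

```text
time_s: 16.82
tcp_pos: [0.4992, 0.1963, 0.1158]
ee_rot: [[-0.997, 0.079, 0.0], [0.079, 0.997, 0.0], [-0.0, 0.0, -1.0]]
wrist_force: [0.6, 0.6, 0.7]
gripper_width: 0.462
gripper_force: 0.0
```

Call:
jog_arm(
  rows=[
    [[0, 0, 0, 0], [0, 0, 0, 0], [0, 0, 0, 0], [0, 0, 0, 0], [0, 0, 0, 0]],
  ],
  claw=0,
)

```text
time_s: 17.45
tcp_pos: [0.4999, 0.1962, 0.1157]
ee_rot: [[-0.997, 0.079, 0.001], [0.079, 0.997, 0.0], [-0.001, 0.0, -1.0]]
wrist_force: [-0.3, -1.2, 4.6]
gripper_width: 0.205
gripper_force: 29.7
```

Call:
jog_arm(
  rows=[
    [[0, 0, -0.03, 0], [0, 0, -0.04, 0], [0, 0, -0.04, 0], [-0.004, -0.0386, 0, 0], [-0.004, -0.0386, 0, 0], [-0.004, -0.0386, 0, 0], [-0.004, -0.0386, 0, 0], [-0.004, -0.0386, 0, 0], [-0.004, -0.0386, 0, 0], [-0.004, -0.0386, 0, 0], [-0.004, -0.0386, 0, 0], [-0.004, -0.039, 0, 0], [0, 0, 0, 0], [0, 0, 0.03, 0], [0, 0, 0.02, 0], [0, 0, 0.018, 0], [0, 0, 0, 0], [0, 0, 0, 0]],
  ],
)

```text
time_s: 19.7
tcp_pos: [0.5082, -0.1531, 0.1576]
ee_rot: [[-0.997, 0.079, 0.001], [0.079, 0.997, -0.0], [-0.001, -0.0, -1.0]]
wrist_force: [0.5, 0.3, 0.6]
gripper_width: 0.201
gripper_force: 29.7
```

```bash
python3 - <<'E'
from h import *
s=sense();print(s['time_s'],s['tcp_pos'],s['ee_rot'][:,:2],s['gripper_width'])
m=camera_model('wrist');np.save('m5.npy',m,allow_pickle=True)
print(proj(m,[[*(s['tcp_pos'][:2]),.045]]),[proj(m,[*(c2w(-.03,y)+[-.001,.003]),.042]) for y in (-.085,-.025,.035)])
im=capture('wrist').astype(float);im=np.clip(255*(im/255)**.5,0,255).astype(np.uint8)
crop(im,'pics/w5.png',130,500,80,330,2)
E
```

```text
19.7 [ 0.50821733 -0.15310959  0.15760375] [[-9.96889260e-01  7.88100601e-02]
 [ 7.88099528e-02  9.96889646e-01]
 [-8.91536068e-04 -8.58844319e-05]] 0.20090416236808387
[[317.65906739 219.18274185]] [array([[317.38074696, 217.91371147]]), array([[401.59243641, 218.03259506]]), array([[485.79574929, 218.15146682]])]
```

View pics/w5.png

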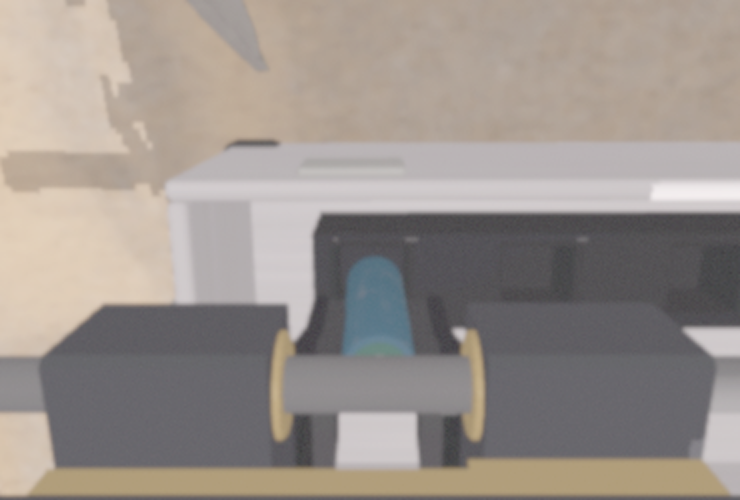

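The view shows cup 0 between ticks (335,240) and (411,240), with the cell's lower end centred at (375,260). They are aligned, so I'm inserting.

Call:
jog_arm(
  rows=[
    [[0, 0, 0.012, 0], [0, 0, 0.012, 0], [0, 0, 0.01, 0], [0, 0, 0.0035, 0], [0, 0, 0, 0], [0, 0, 0, 0]],
  ],
)

```text
time_s: 20.5
tcp_pos: [0.5079, -0.1536, 0.1198]
ee_rot: [[-0.997, 0.08, 0.0], [0.08, 0.997, -0.0], [-0.0, -0.0, -1.0]]
wrist_force: [0.6, -0.1, 1.5]
gripper_width: 0.202
gripper_force: 29.7
```

Call:
jog_arm(
  rows=[
    [[0, 0, 0, 0], [0, 0, 0, 0], [0, 0, 0, 0], [0, 0, 0, 0], [0, 0, -0.02, 0], [0, 0, -0.04, 0], [0, 0, -0.05, 0], [0, 0, 0, 0]],
  ],
  claw=0.4,
)

```text
time_s: 21.5
tcp_pos: [0.5099, -0.1537, 0.2339]
ee_rot: [[-0.997, 0.079, 0.01], [0.079, 0.997, -0.001], [-0.01, -0.0, -1.0]]
wrist_force: [0.1, -0.3, -0.6]
gripper_width: 0.405
gripper_force: 0.0
```

```bash
python3 - <<'E'
from h import *
s=sense();print(s['time_s'],s['tcp_pos'])
im=capture('wrist').astype(float);im=np.clip(255*(im/255)**.5,0,255).astype(np.uint8)
crop(im,'pics/w6.png',130,500,80,330,2)
E
```

```text
21.5 [ 0.50985341 -0.15373821  0.23389473]
```

View pics/w6.png

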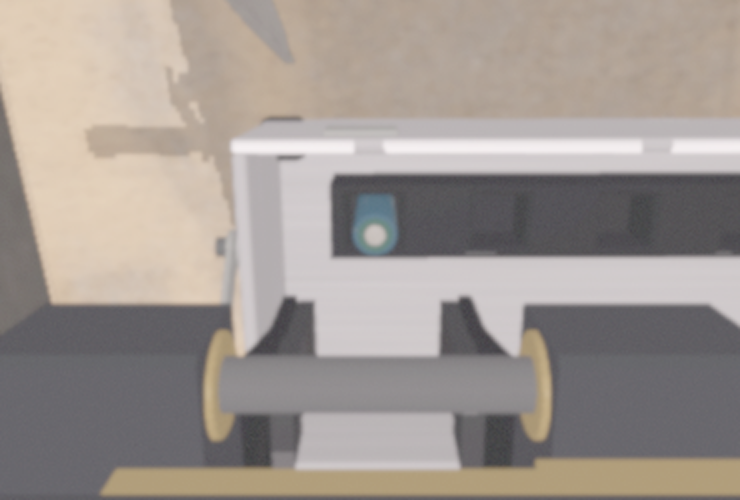

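Cell 1 stands in cup 0, its top at (375,235). Going back to the tray view pose.

Call:
jog_arm(
  rows=[
    [[0.0006, 0.0405, -0.007, 0], [0.0006, 0.0405, -0.007, 0], [0.0006, 0.0405, -0.007, 0], [0.0006, 0.0405, -0.007, 0], [0.0006, 0.0405, -0.007, 0], [0.0006, 0.0405, -0.007, 0], [0.0006, 0.0405, -0.007, 0], [0.0006, 0.0405, -0.008, 0], [0.0006, 0.0405, -0.008, 0], [0, 0, 0, 0], [0, 0, 0, 0]],
  ],
  claw=0.46,
)

```text
time_s: 22.92
tcp_pos: [0.5308, 0.2098, 0.2929]
ee_rot: [[-0.997, 0.08, -0.003], [0.08, 0.997, -0.002], [0.003, -0.002, -1.0]]
wrist_force: [-0.1, -0.1, -0.7]
gripper_width: 0.462
gripper_force: 0.0
```

```bash
cat > det.py <<'E'
from h import *
import sys
ref=cv2.resize(cv2.imread('pics/w3.png'),(640,400),interpolation=cv2.INTER_AREA)
px={'tan1':(341,120),'red':(414,82),'navy':(377,193),'tan2':(448,158)}
s=sense();m=camera_model('wrist');im=cv2.cvtColor(capture('wrist'),cv2.COLOR_RGB2BGR)
cv2.imwrite('pics/last.png',im)
print(s['time_s'],s['tcp_pos'],s['gripper_width'])
xa,ya=s['ee_rot'][:2,0],s['ee_rot'][:2,1]
for n in sys.argv[1:]:
    u,v=np.array(px[n])/1.25;a=int(round(u)),int(round(v));h=13
    T=ref[a[1]-h:a[1]+h+1,a[0]-h:a[0]+h+1]
    x0,y0=max(a[0]-80,0),max(a[1]-80,0)
    r=cv2.matchTemplate(im[y0:a[1]+80,x0:a[0]+80],T,cv2.TM_CCOEFF_NORMED)
    _,sc,_,l=cv2.minMaxLoc(r)
    c=np.array([l[0]+x0+h+u-a[0],l[1]+y0+h+v-a[1]])
    p=back(m,*c,.073);d=p[:2]-s['tcp_pos'][:2]
    print(n,round(sc,2),c,np.round(p*1000,1),'tool dx dy',np.round([d@xa,d@ya],4))
E
python3 det.py tan1 red tan2
```

```text
22.925 [0.53077026 0.20978812 0.29289412] 0.46164828947487946
tan1 0.98 [272.8  97. ] [439.3 173.1  73. ] tool dx dy [ 0.0882 -0.0439]
red 0.99 [332.2  66.6] [416.7 232.1  73. ] tool dx dy [0.1155 0.0131]
tan2 0.99 [359.4 128.4] [475.5 255.   73. ] tool dx dy [0.0587 0.0407]
```

Call:
jog_arm(
  rows=[
    [[0.0294, -0.0146, 0.03, 0], [0.0294, -0.0146, 0.03, 0], [0.0294, -0.0147, 0.03, 0], [0, 0, 0.03, 0], [0, 0, 0.03, 0], [0, 0, 0.016, 0], [0, 0, 0.012, 0], [0, 0, 0, 0]],
  ],
)

```text
time_s: 23.98
tcp_pos: [0.4397, 0.1726, 0.1159]
ee_rot: [[-0.997, 0.081, -0.002], [0.081, 0.997, -0.001], [0.001, -0.001, -1.0]]
wrist_force: [0.5, 0.7, 0.4]
gripper_width: 0.461
gripper_force: 0.0
```

Call:
jog_arm(
  rows=[
    [[0, 0, 0, 0], [0, 0, 0, 0], [0, 0, 0, 0], [0, 0, 0, 0], [0, 0, 0, 0]],
  ],
  claw=0,
)

```text
time_s: 24.6
tcp_pos: [0.4401, 0.1733, 0.1169]
ee_rot: [[-0.997, 0.079, 0.0], [0.079, 0.997, -0.0], [-0.0, -0.0, -1.0]]
wrist_force: [-0.3, -2.9, 3.8]
gripper_width: 0.205
gripper_force: 29.7
```

Call:
jog_arm(
  rows=[
    [[0, 0, -0.03, 0], [0, 0, -0.04, 0], [0, 0, -0.04, 0], [-0.0134, -0.0372, 0, 0], [-0.0134, -0.0372, 0, 0], [-0.0134, -0.0372, 0, 0], [-0.0134, -0.0372, 0, 0], [-0.0134, -0.0372, 0, 0], [-0.0134, -0.0371, 0, 0], [-0.0135, -0.0371, 0, 0], [0, 0, 0, 0], [0, 0, 0.03, 0], [0, 0, 0.025, 0], [0, 0, 0.015, 0], [0, 0, 0, 0], [0, 0, 0, 0]],
  ],
)

```text
time_s: 26.6
tcp_pos: [0.5136, -0.093, 0.1574]
ee_rot: [[-0.997, 0.079, 0.002], [0.079, 0.997, 0.0], [-0.002, 0.0, -1.0]]
wrist_force: [-0.4, 0.3, -0.2]
gripper_width: 0.203
gripper_force: 29.7
```

Aligned to within 0.7 mm. Inserting.

Call:
jog_arm(
  rows=[
    [[0, 0, 0.012, 0], [0, 0, 0.012, 0], [0, 0, 0.009, 0], [0, 0, 0.003, 0], [0, 0, 0, 0], [0, 0, 0, 0]],
  ],
)

```text
time_s: 27.35
tcp_pos: [0.5132, -0.0934, 0.1209]
ee_rot: [[-0.997, 0.079, 0.001], [0.079, 0.997, -0.0], [-0.001, -0.0, -1.0]]
wrist_force: [-0.6, -0.6, 3.2]
gripper_width: 0.202
gripper_force: 29.7
```

Call:
jog_arm(
  rows=[
    [[0, 0, 0, 0], [0, 0, 0, 0], [0, 0, 0, 0], [0, 0, -0.02, 0], [0, 0, -0.045, 0], [0, 0, -0.05, 0], [0.0007, 0.038, -0.007, 0], [0.0007, 0.038, -0.007, 0], [0.0007, 0.038, -0.007, 0], [0.0007, 0.038, -0.007, 0], [0.0007, 0.038, -0.007, 0], [0.0007, 0.038, -0.008, 0], [0.0008, 0.038, -0.008, 0], [0.0008, 0.038, -0.007, 0], [0, 0, 0, 0], [0, 0, 0, 0]],
  ],
  claw=0.46,
)

```text
time_s: 29.35
tcp_pos: [0.5309, 0.2099, 0.293]
ee_rot: [[-0.997, 0.079, -0.001], [0.079, 0.997, -0.001], [0.001, -0.001, -1.0]]
wrist_force: [0.2, -0.4, 0.7]
gripper_width: 0.46
gripper_force: 0.0
```

```bash
python3 det.py red tan2 tan1
```

```text
29.35 [0.5308858  0.20985619 0.29297294] 0.4603650904955314
red 0.98 [332.2  65.6] [416.4 232.4  73. ] tool dx dy [0.116  0.0134]
tan2 0.97 [359.4 128.4] [476.  255.3  73. ] tool dx dy [0.0583 0.041 ]
tan1 0.57 [249.8  37. ] [385.9 158.4  73. ] tool dx dy [ 0.1404 -0.0628]
```

Call:
jog_arm(
  rows=[
    [[0.0194, 0.0137, 0.03, 0], [0.0194, 0.0137, 0.03, 0], [0.0195, 0.0136, 0.03, 0], [0, 0, 0.03, 0], [0, 0, 0.03, 0], [0, 0, 0.016, 0], [0, 0, 0.011, 0], [0, 0, 0, 0]],
  ],
)

```text
time_s: 30.4
tcp_pos: [0.4764, 0.2549, 0.1161]
ee_rot: [[-0.997, 0.081, -0.001], [0.081, 0.997, -0.001], [0.001, -0.001, -1.0]]
wrist_force: [-0.4, 0.2, -0.4]
gripper_width: 0.461
gripper_force: 0.0
```

Call:
jog_arm(
  rows=[
    [[0, 0, 0, 0], [0, 0, 0, 0], [0, 0, 0, 0], [0, 0, 0, 0], [0, 0, 0, 0]],
  ],
  claw=0,
)

```text
time_s: 31.02
tcp_pos: [0.4766, 0.2557, 0.117]
ee_rot: [[-0.997, 0.079, 0.001], [0.079, 0.997, 0.0], [-0.001, 0.0, -1.0]]
wrist_force: [-0.8, -0.8, 2.7]
gripper_width: 0.203
gripper_force: 29.7
```

Call:
jog_arm(
  rows=[
    [[0, 0, -0.03, 0], [0, 0, -0.04, 0], [0, 0, -0.04, 0], [-0.008, -0.0357, 0, 0], [-0.008, -0.0357, 0, 0], [-0.008, -0.0357, 0, 0], [-0.008, -0.0357, 0, 0], [-0.008, -0.0356, 0, 0], [-0.008, -0.0356, 0, 0], [-0.008, -0.0356, 0, 0], [-0.008, -0.0356, 0, 0], [0, 0, 0, 0], [0, 0, 0.03, 0], [0, 0, 0.025, 0], [0, 0, 0.015, 0], [0, 0, 0, 0], [0, 0, 0, 0]],
  ],
)

```text
time_s: 33.15
tcp_pos: [0.5182, -0.0333, 0.1574]
ee_rot: [[-0.997, 0.079, 0.002], [0.079, 0.997, 0.0], [-0.002, 0.0, -1.0]]
wrist_force: [-0.2, -0.6, 0.2]
gripper_width: 0.201
gripper_force: 29.7
```

Call:
jog_arm(
  rows=[
    [[0, 0, 0.012, 0], [0, 0, 0.012, 0], [0, 0, 0.009, 0], [0, 0, 0.003, 0], [0, 0, 0, 0], [0, 0, 0, 0]],
  ],
)

```text
time_s: 33.9
tcp_pos: [0.5176, -0.0339, 0.1209]
ee_rot: [[-0.997, 0.079, 0.0], [0.079, 0.997, -0.0], [-0.0, -0.0, -1.0]]
wrist_force: [-1.2, -0.9, 4.4]
gripper_width: 0.201
gripper_force: 29.7
```

Call:
jog_arm(
  rows=[
    [[0, 0, 0, 0], [0, 0, 0, 0], [0, 0, 0, 0], [0, 0, -0.02, 0], [0, 0, -0.045, 0], [0, 0, -0.05, 0], [0.0008, 0.0349, -0.008, 0], [0.0008, 0.0349, -0.008, 0], [0.0008, 0.0349, -0.008, 0], [0.0009, 0.0349, -0.008, 0], [0.0009, 0.0349, -0.008, 0], [0.0009, 0.0349, -0.009, 0], [0.0009, 0.0349, -0.008, 0], [0, 0, 0, 0], [0, 0, 0, 0]],
  ],
  claw=0.46,
)

```text
time_s: 35.78
tcp_pos: [0.5306, 0.2099, 0.292]
ee_rot: [[-0.997, 0.08, -0.001], [0.08, 0.997, -0.001], [0.001, -0.001, -1.0]]
wrist_force: [-1.2, -0.3, 0.5]
gripper_width: 0.462
gripper_force: 0.0
```

```bash
python3 det.py red
```

```text
35.775 [0.53060659 0.2099237  0.29196896] 0.46183815999520617
red 0.99 [331.2  65.6] [416.2 231.5  73. ] tool dx dy [0.1158 0.0124]
```

Call:
jog_arm(
  rows=[
    [[0.029, 0.0032, 0.03, 0], [0.029, 0.0032, 0.03, 0], [0.029, 0.0031, 0.03, 0], [0.0285, 0.0031, 0.03, 0], [0, 0, 0.03, 0], [0, 0, 0.015, 0], [0, 0, 0.011, 0], [0, 0, 0, 0], [0, 0, 0, 0]],
  ],
)

```text
time_s: 36.95
tcp_pos: [0.4173, 0.2321, 0.1171]
ee_rot: [[-0.997, 0.08, 0.001], [0.08, 0.997, 0.001], [-0.001, 0.001, -1.0]]
wrist_force: [0.9, 0.6, 0.5]
gripper_width: 0.464
gripper_force: 0.0
```

Call:
jog_arm(
  rows=[
    [[0, 0, 0, 0], [0, 0, 0, 0], [0, 0, 0, 0], [0, 0, 0, 0], [0, 0, 0, 0]],
  ],
  claw=0,
)

```text
time_s: 37.58
tcp_pos: [0.417, 0.2321, 0.1167]
ee_rot: [[-0.997, 0.079, 0.0], [0.079, 0.997, 0.0], [-0.0, 0.0, -1.0]]
wrist_force: [-1.3, -0.2, 1.4]
gripper_width: 0.203
gripper_force: 29.9
```

Call:
jog_arm(
  rows=[
    [[0, 0, -0.03, 0], [0, 0, -0.04, 0], [0, 0, -0.04, 0], [-0.0203, -0.0328, 0, 0], [-0.0203, -0.0328, 0, 0], [-0.0203, -0.0328, 0, 0], [-0.0203, -0.0328, 0, 0], [-0.0203, -0.0329, 0, 0], [-0.0202, -0.0329, 0, 0], [0, 0, 0, 0], [0, 0, 0.03, 0], [0, 0, 0.025, 0], [0, 0, 0.015, 0], [0, 0, 0, 0], [0, 0, 0, 0]],
  ],
)

```text
time_s: 39.45
tcp_pos: [0.5231, 0.0264, 0.1574]
ee_rot: [[-0.997, 0.079, 0.002], [0.079, 0.997, 0.0], [-0.002, 0.0, -1.0]]
wrist_force: [-0.2, -0.3, 0.7]
gripper_width: 0.204
gripper_force: 29.9
```

Call:
jog_arm(
  rows=[
    [[0, 0, 0.012, 0], [0, 0, 0.012, 0], [0, 0, 0.009, 0], [0, 0, 0.003, 0], [0, 0, 0, 0], [0, 0, 0, 0]],
  ],
)

```text
time_s: 40.2
tcp_pos: [0.5225, 0.0258, 0.1207]
ee_rot: [[-0.997, 0.08, -0.0], [0.08, 0.997, -0.0], [-0.0, -0.0, -1.0]]
wrist_force: [-1.3, -1.3, 1.3]
gripper_width: 0.197
gripper_force: 29.9
```

Call:
jog_arm(
  rows=[
    [[0, 0, 0, 0], [0, 0, 0, 0], [0, 0, 0, 0], [0, 0, -0.02, 0], [0, 0, -0.045, 0], [0, 0, -0.05, 0], [0, -0.02, -0.02, 0], [0, -0.02, -0.02, 0], [0, 0, 0, 0], [0, 0, 0, 0]],
  ],
  claw=0.4,
)

```text
time_s: 41.45
tcp_pos: [0.5189, -0.0137, 0.2747]
ee_rot: [[-0.997, 0.08, -0.001], [0.08, 0.997, 0.0], [0.001, 0.0, -1.0]]
wrist_force: [0.0, 0.6, -0.6]
gripper_width: 0.403
gripper_force: 0.0
```

```bash
python3 - <<'E'
from h import *
s=sense();print(s['time_s'],s['tcp_pos'])
m=camera_model('wrist');print([proj(m,[*(c2w(-.03,y)+[-.001,.003]),.077]) for y in (-.085,-.025,.035,.095)])
crop(capture('wrist'),'pics/w7.png',100,560,60,330,1.7)
E
```

```text
41.45 [ 0.5189133  -0.01368334  0.27466485]
[array([[173.41588538, 191.53172925]]), array([[235.27746491, 191.54793362]]), array([[297.13721301, 191.56413751]]), array([[358.99512974, 191.58034092]])]
```

View pics/w7.png

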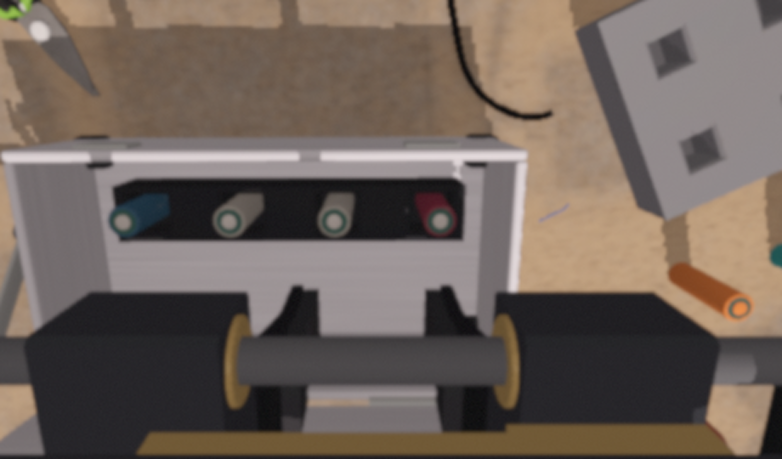

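All four cells stand in the rack, tops at (123,222), (230,220), (335,222) and (440,220). The empty tray is at the right. Next is the thumb bar.

Call:
jog_arm(
  rows=[
    [[0.03, 0, 0, 0], [0.03, 0, 0, 0], [0, 0, 0, -0.1745], [0, 0, 0, -0.1745], [0, 0, 0, -0.1745], [0, 0, 0, -0.1745], [0, 0, 0, -0.1745], [0, 0, 0, -0.1745], [0, 0, 0, -0.1745], [0, 0, 0, -0.1745], [0, 0, 0, -0.1745], [0.0364, 0, 0, 0], [0.0364, 0, 0, 0], [0.0364, 0, 0, 0], [0.0364, 0, 0, 0], [0.0364, 0, 0, 0], [0.0364, 0, 0, 0], [0.0366, 0, 0, 0], [0, 0, 0, 0]],
  ],
  claw=0.5,
)

```text
time_s: 43.88
tcp_pos: [0.4389, -0.2644, 0.2741]
ee_rot: [[-0.083, -0.997, -0.003], [-0.997, 0.083, 0.001], [-0.0, 0.003, -1.0]]
wrist_force: [0.7, -0.3, -0.6]
gripper_width: 0.501
gripper_force: 0.0
```

Call:
jog_arm(
  rows=[
    [[0, -0.0312, 0, 0], [0, -0.0312, 0, 0], [0, -0.0312, 0, 0], [0, -0.0311, 0, 0], [0, 0, 0.017, 0], [0, 0, 0.018, 0], [0, 0, 0, 0], [0, 0, 0, 0]],
  ],
)

```text
time_s: 44.88
tcp_pos: [0.5633, -0.2729, 0.2408]
ee_rot: [[-0.079, -0.997, -0.0], [-0.997, 0.079, -0.0], [0.0, 0.0, -1.0]]
wrist_force: [0.9, 0.2, 0.2]
gripper_width: 0.5
gripper_force: 0.0
```

```bash
python3 - <<'E'
from h import *
s=sense();print(s['time_s'],s['tcp_pos'],s['ee_rot'][:,:2],s['joints'])
m=camera_model('wrist');np.save('m8.npy',m,allow_pickle=True)
b=lambda y:proj(m,[*(c2w(.034,y)+[-.001,.003]),.118])
print(b(-.160),b(-.188),b(-.212))
im=capture('wrist').astype(float);im=np.clip(255*(im/255)**.5,0,255).astype(np.uint8)
crop(im,'pics/w8.png',150,500,100,400,2)
E
```

```text
44.875 [ 0.56328022 -0.27288891  0.24080448] [[-7.93101474e-02 -9.96849987e-01]
 [-9.96849954e-01  7.93101629e-02]
 [ 2.62852469e-04  4.93555711e-05]] [-1.10504796e+01  2.43162862e+01 -3.65889541e+00  1.73056778e-02
 -6.20259238e+01  6.49344720e+00]
[[319.78212869 264.34239752]] [[319.8651126  230.17849272]] [[319.94057032 199.11307203]]
```

View pics/w8.png

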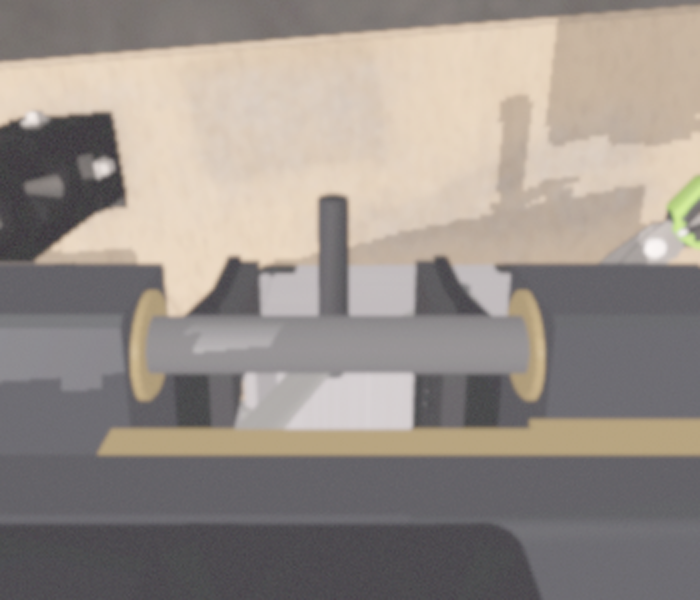

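The bar (column 333, end at row 197) sits centred between the fingers, within about 2.5 mm. Descending and gripping.

Call:
jog_arm(
  rows=[
    [[0, -0.0022, 0, 0], [0, 0, 0.024, 0], [0, 0, 0.024, 0], [0, 0, 0.023, 0], [0, 0, 0, 0], [0, 0, 0, 0]],
  ],
)

```text
time_s: 45.68
tcp_pos: [0.5664, -0.2738, 0.1708]
ee_rot: [[-0.08, -0.997, 0.002], [-0.997, 0.08, -0.001], [0.001, -0.002, -1.0]]
wrist_force: [1.0, -0.3, 1.7]
gripper_width: 0.502
gripper_force: 0.0
```

Call:
jog_arm(
  rows=[
    [[0, 0, 0, 0], [0, 0, 0, 0], [0, 0, 0, 0], [0, 0, 0, 0], [0, 0, 0, 0]],
  ],
  claw=0,
)

```text
time_s: 46.3
tcp_pos: [0.5651, -0.2734, 0.1696]
ee_rot: [[-0.08, -0.997, -0.001], [-0.997, 0.08, 0.0], [-0.0, 0.001, -1.0]]
wrist_force: [-2.0, 0.5, 1.1]
gripper_width: 0.127
gripper_force: 30.0
```

```bash
python3 - <<'E'
import numpy as np
a0=np.arctan2(53,59);a=a0+np.arange(0,29)*0.08
x=np.round(.0791*np.cos(a),4);z=np.round(.0791*np.sin(a),4)
for i,(dx,dz) in enumerate(zip(np.diff(x),np.diff(z))): print(i,[0,float(round(-dx,4)),float(round(-dz,4)),0], round(x[i+1]*1000-25),round(z[i+1]*1000+65))
E
```

```text
0 [0, 0.0044, -0.0045, 0] 29 122
1 [0, 0.0047, -0.0042, 0] 25 127
2 [0, 0.0051, -0.0037, 0] 20 130
3 [0, 0.0054, -0.0034, 0] 14 134
4 [0, 0.0056, -0.0029, 0] 9 137
5 [0, 0.0058, -0.0025, 0] 3 139
6 [0, 0.006, -0.0019, 0] -3 141
7 [0, 0.0062, -0.0015, 0] -9 142
8 [0, 0.0062, -0.001, 0] -16 144
9 [0, 0.0063, -0.0005, 0] -22 144
10 [0, 0.0063, -0.0, 0] -28 144
11 [0, 0.0064, 0.0005, 0] -35 144
12 [0, 0.0062, 0.001, 0] -41 142
13 [0, 0.0061, 0.0015, 0] -47 141
14 [0, 0.006, 0.002, 0] -53 139
15 [0, 0.0059, 0.0025, 0] -59 136
16 [0, 0.0056, 0.0029, 0] -64 134
17 [0, 0.0053, 0.0034, 0] -70 130
18 [0, 0.0051, 0.0037, 0] -75 126
19 [0, 0.0048, 0.0042, 0] -80 122
20 [0, 0.0044, 0.0046, 0] -84 118
21 [0, 0.004, 0.0048, 0] -88 113
22 [0, 0.0036, 0.0052, 0] -92 108
23 [0, 0.0032, 0.0055, 0] -95 102
24 [0, 0.0028, 0.0057, 0] -98 96
25 [0, 0.0022, 0.0059, 0] -100 91
26 [0, 0.0018, 0.0061, 0] -102 84
27 [0, 0.0014, 0.0061, 0] -103 78
```

Call:
jog_arm(
  rows=[
    [[0, 0.0044, -0.0045, 0], [0, 0.0047, -0.0042, 0], [0, 0.0051, -0.0037, 0], [0, 0.0054, -0.0034, 0], [0, 0.0056, -0.0029, 0]],
  ],
)

```text
time_s: 46.92
tcp_pos: [0.5407, -0.2715, 0.1894]
ee_rot: [[-0.079, -0.997, 0.002], [-0.997, 0.079, -0.001], [0.001, -0.002, -1.0]]
wrist_force: [3.2, -0.2, 1.0]
gripper_width: 0.122
gripper_force: 30.0
```

Low forces, following the arc. Continuing.

Call:
jog_arm(
  rows=[
    [[0, 0.0058, -0.0025, 0], [0, 0.006, -0.0019, 0], [0, 0.0062, -0.0015, 0], [0, 0.0062, -0.001, 0], [0, 0.0063, -0.0005, 0], [0, 0.0063, 0, 0], [0, 0.0064, 0.0005, 0]],
  ],
)

```text
time_s: 47.8
tcp_pos: [0.4963, -0.2681, 0.1954]
ee_rot: [[-0.08, -0.997, -0.002], [-0.997, 0.08, -0.0], [0.0, 0.002, -1.0]]
wrist_force: [0.9, -1.9, 5.5]
gripper_width: 0.126
gripper_force: 30.0
```

Call:
jog_arm(
  rows=[
    [[0, 0.0062, 0.001, 0], [0, 0.0061, 0.0015, 0], [0, 0.006, 0.002, 0], [0, 0.0059, 0.0025, 0], [0, 0.0056, 0.0029, 0], [0, 0.0053, 0.0034, 0], [0, 0.0051, 0.0037, 0], [0, 0.0048, 0.0042, 0], [0, 0.0044, 0.0046, 0]],
  ],
)

```text
time_s: 48.92
tcp_pos: [0.4459, -0.2641, 0.1679]
ee_rot: [[-0.081, -0.997, -0.005], [-0.997, 0.081, 0.001], [-0.001, 0.005, -1.0]]
wrist_force: [-3.1, -5.7, 0.2]
gripper_width: 0.128
gripper_force: 30.0
```

Call:
jog_arm(
  rows=[
    [[0, 0.004, 0.0048, 0], [0, 0.0036, 0.0052, 0], [0, 0.0032, 0.0055, 0], [0, 0.0028, 0.0057, 0], [0, 0.0022, 0.0059, 0], [0, 0.0018, 0.0061, 0], [0, 0.0008, 0.004, 0], [0, 0, 0, 0], [0, 0, 0, 0]],
  ],
)

```text
time_s: 50.05
tcp_pos: [0.4284, -0.2627, 0.1313]
ee_rot: [[-0.08, -0.997, -0.003], [-0.997, 0.08, 0.001], [-0.0, 0.003, -1.0]]
wrist_force: [-3.6, -4.1, 3.3]
gripper_width: 0.124
gripper_force: 30.0
```

Call:
jog_arm(
  rows=[
    [[0, 0, 0, 0], [0, 0, 0, 0], [0, 0, 0, 0], [0, 0, 0, 0], [0, 0, 0, 0], [0, 0, -0.02, 0], [0, 0, -0.03, 0], [0, 0, -0.03, 0], [0.02, 0, -0.03, 0], [0.02, 0, 0, 0], [0, 0, 0, 0], [0, 0, 0, 0], [0, 0, 0, 0], [0, 0, 0, 0], [0, 0, 0, 0], [0, 0, 0, 0]],
  ],
  claw=0.45,
)

```text
time_s: 52.05
tcp_pos: [0.4267, -0.3023, 0.2422]
ee_rot: [[-0.08, -0.997, 0.0], [-0.997, 0.08, -0.0], [0.0, -0.0, -1.0]]
wrist_force: [-0.3, -0.3, 0.3]
gripper_width: 0.45
gripper_force: 0.0
```

```bash
python3 - <<'E'
from h import *
s=sense();print(s['time_s'],s['tcp_pos'],s['wrist_force'])
im=cv2.cvtColor(capture('scene'),cv2.COLOR_RGB2BGR);a=cv2.imread('pics/scene0.png')
f=lambda i:cv2.resize(i[130:260,260:420],None,fx=2.4,fy=2.4,interpolation=cv2.INTER_CUBIC)
cv2.imwrite('pics/end.png',np.hstack([f(a),f(im)]))
E
```

```text
52.05 [ 0.42671082 -0.30233857  0.24215049] [-0.26883698 -0.28005086  0.32666644]
```

View pics/end.png

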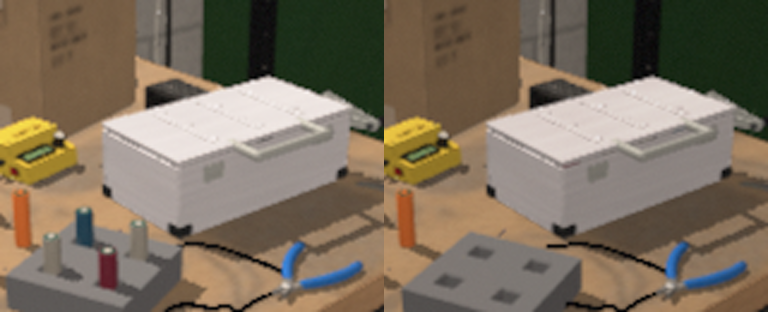

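The right half shows the lid shut just as at the start (left half), the tray empty, and the arm clear. Handing in.

```bash
python3 -c "
from station import *
print(finish_job())"
```

```text
the job is handed in; nothing more can be done
None
```

The job is handed in at about 52 s of robot time: all four cells stood upright in their own rack cups when last seen before closing, the stay is folded and the lid looks fully shut, and no bystander was touched; the hand-in returned no verdict.

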